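# Hang the smoothing tool on the clip peg

## Task

Pull the orange smoothing tool, the one with a hole in its handle, up out of the wooden holder and hang it by that hole on the sloping peg of the display stand: tilt it square to the peg to thread it on, then push it down the peg until it snaps in behind the red clip, against the sprung yellow disc, wherever that retainer is clamped; feel for it, do not force it, and let the tool hang. Leave the other two tools in their slots and do not disturb the other things on the counter.

Things in the scene. Friction and masses are not known exactly. Their poses are not given: they have to be found in the camera images.
- smoother: Orange flat sealant smoothing tool, loose, about 80 g, 133 mm long, upright in a holder slot (blade down, a few degrees of play). Origin: centre of the blade's lower end. z: along it, blade to handle; x: through its thickness; y: across its width. Steel blade 26 wide, 4 thick, z 0 to 60 mm; shank 24 wide, 8 thick, z 58 to 99; head plate z 97 to 133.
- smoother_eye (a point): Centre of the eye: a straight round hole of 12 mm diameter, its axis along the tool's x, through the middle of the head plate (34 mm wide in y, 36 in z, 6 thick in x; grip it across the 34 mm, at the height of the eye). 115 mm from the blade's end, 18 mm below the top. Front and back are alike: either way round will do.
- holder: Fixed wooden block 160 x 64 x 55 mm with three slots in a row along its x at -50, 0 and +50 mm, each 8 mm along x, 31 along y, 50 deep (floor 5 mm above the counter). Origin: centre of its underside, z up. The tools stand with their width along its y; any slot may hold any tool. A tool is clear when its blade end is over 60 mm above the counter.
- stand: Fixed display stand: base plate 130 x 100 x 12 mm, a round post of 16 mm diameter 27 mm behind its middle (towards its +x), 144 mm high with a 19 mm ball on top, carrying the peg, which points to the stand's -x. Origin: centre of its underside, z up.
- peg: Fixed steel peg, 8 mm in diameter, 35 degrees above level. Origin: on its axis, 170 mm above the counter. z: along it outward, rising, to the tapered tip at z = +85 mm; x: square to it, upwards; y: sideways. At z = -45 mm it meets the post. A retainer (sleeve of 9 mm diameter, yellow disc, red clip) is clamped on it; latched in, the plate's middle is at z = 0 to 22 mm, not measured.
- peg_tip (a point): Tip of the peg, on its axis; axes as the peg's. To pass over the peg the tool's head plate must be within about 20 degrees of square to it: the tool's z along the peg's x, so leaning 35 degrees from upright, blade end towards the tip's side. The peg is bare from the tip down to z = +58 mm at least.
- clip (a joint): Red sprung clip, 5 mm wide, on the upper (+x) side of the retainer's sleeve: from its hinge 31 mm outward of the latched plate's middle it rises to 4.5 mm proud at its free end, 3 mm outward of that middle. 0 rad: sprung out; grows to 0.17 when flush. A plate pushed down the peg presses it flat, passes, and it springs out behind the plate (back under 0.05) and holds it.
- buffer (a joint): Travel of the yellow sprung disc (21 mm wide) at the inner end of the retainer, m: 0 free, grows as it is pushed down the peg, solid stop at 0.006. Spring 2 N at 0, 8 N at the stop. The clip snaps out when it stands at about 0.0025, and the latched plate keeps it about there (over 0.001). Behind it a black clamp ring, 22 mm wide, 12 thick. The push takes 5 to 15 N; the stop feels hard.
- scraper_grey: Grey handled scraper without a hole, 127 mm long, loose in another slot; same axes and origin as the orange tool. Bystander.
- scraper_blue: The same in blue, loose in the remaining slot. Bystander.
- tape_measure: Loose yellow tape measure 76 x 74 x 34 mm, lying on the counter. Origin: centre of its underside. Bystander.
- carton: Loose black and green carton 145 x 46 x 37 mm, lying on the counter. Origin: centre of its underside. Bystander.
- glue_bottle: Loose white small bottle, 28 mm in diameter, 84 mm high, standing. Origin: centre of its underside. Bystander.

How it is judged:
By the outcome, as a careful person would: the job done as asked, in the order asked, and still so for the second after the job is handed in, with the robot touching nothing.
It also fails if it takes over 51 s, if anything falls off the work surface, if the arm or the gripper's body presses on something with over 40 N, if the wrist force passes 120 N, or if a joint passes its speed limit or range.

## Robot

A 6-joint arm with a two-finger parallel gripper is mounted at the origin on a cart in front of the work surface, level with it; the furniture and walls round the work are solid. World frame = base frame: x ahead of the robot, y to its left, z up, the work surface at z = 0. Lengths are in m, angles in degrees, forces in N, time in s.
With the tool pointing down it reaches from about 0.4 to 0.825 m from the base axis. Payload 7 kg.
Tool frame: the origin (TCP) lies between the finger pads; the fingertips stand 25 mm ahead of it and the grasp point (between the pads) lies 6 mm ahead of it; z points along the fingers, y is the line along which they close (so a half turn about z gives the same grasp; the last joint's range is limited). The gripper opens to 88 mm and grips with 3 to 60 N. Pads are 19 mm wide; open, the fingers measure 130 mm over their backs; the gripper's body (78 mm by 193 mm) begins 47 mm behind the grasp point.
Start: joints at [-52.535, 20.546, 0.682, 0, -70.136, -16.507], TCP at [0.241, -0.63, 0.252] pointing down, gripper open.
Joint ranges: [-176.03, 176.03], [-82.01, 121.73], [-58.28, 71.71], [-173.87, 95.51], [-174.79, -0.11], [-173.66, 173.66]. Speed limits (degrees/s): [136.94, 136.94, 172.46, 180, 180, 180].

## Interface

Orientations are given as [roll, pitch, yaw] about the fixed x, y, z axes, in that order (R = Rz(yaw) Ry(pitch) Rx(roll)).
In Python, from plant import ctrl, eyes gives the robot as it stands (ctrl), with the cameras (eyes).
- The arm moves only by the shell command python3 drive.py 'ROWS'. ROWS is a JSON object with one list for each field, all of the same length, 1 to 8, a row being the entries at one place: tx, ty, tz (the shift in m), turn (a turn about the tool's z in degrees), aperture (the finger opening in m); each row is the pose to reach, as a shift and turn from the pose commanded when the command began, along the tool's axes at that moment; what a row does not reach only later rows make up. A row lasts 1/8 s, in which the tool goes at most 0.0625 m and 10.7 degrees, less where a joint would pass 70% of its speed; a pose out of reach is approached as far as the arm can. The fingers move at their own pace and stop on an object; the grip force is fixed at half the most. Time passes only in rows, so rows that do not move let the fingers close. It prints the time, the measured TCP pose, the force, the opening and the grip force at its end. Input that does not fit is refused with a message, and nothing moves.
- ctrl.get_obs(): the state, without advancing time (a new reading comes with each control period).
- eyes.snapshot(name): name is "side" or "top" or "wrist"; returns a dict with "frame" (420x560x3 uint8, red, green, blue), "z_map" (420x560 float32, m along the optical axis (not along the pixel's ray), 0 where there is no reading), "fovy" (degrees; the focal length in pixels is half the picture's height over the tangent of half this angle, whatever the lens; pixels are square), "cx", "cy" (the principal point, pixels), "R" (3x3) and "t" (3): a world point X has camera coordinates R X + t; the wrist camera has in their place "T_tool_cam" (4x4, takes a point from camera to tool coordinates, whose origin is the TCP and whose axes are the flange's). Camera axes: x right, y down, z forward; pixel columns grow to the right and rows downward; lengths in m; the calibration is good to about 2 mm. A picture is of the moment at which its call begins: read the wrist's pose just before it.
- ctrl.close_job(): hands the job in; it is judged then, once.
The state is a dict: "clock": time; "joint_pos": joint angles; "qvel": joint speeds; "tau": joint torques, N m; "tool_pos": TCP position; "orientation": TCP orientation; "force": force on the tool from outside, world axes, zero at the start; "moment": the same for the moment, N m; "opening": finger opening in m; "gripper_force": force on a finger pad.
Only numpy, scipy, OpenCV 4.12 (cv2) and the standard library are available. Lean on these libraries where they do the work, as an engineer would, in place of code of your own. Each camera call takes 0.05 s, during which the arm holds its last target. There are 200 camera calls.

## Working session

There is one attempt and no reset: what is moved stays moved. The work goes in short steps, Python scripts to look and compute and a shell command to move; the robot and the scene stay as the last step left them, time stands still between calls to the robot, and variables do not carry over. Pictures are saved under pics/ and viewed, at most 10 in all, crops included, and the job is handed in when it is done.

```bash
ls; mkdir -p pics
cat > h.py <<'E'
import numpy as np, cv2
from scipy.spatial.transform import Rotation as Ro
from plant import ctrl, eyes
def K(s):
    f=s["frame"].shape[0]/2/np.tan(np.radians(s["fovy"])/2); return f,s["cx"],s["cy"]
def pose():
    o=ctrl.get_obs(); T=np.eye(4); T[:3,:3]=Ro.from_euler('xyz',o["orientation"],degrees=True).as_matrix(); T[:3,3]=o["tool_pos"]; return T
def snap(n,save=None):
    T=pose(); s=eyes.snapshot(n)
    if n=="wrist": C=T@np.array(s["T_tool_cam"])
    else:
        C=np.eye(4); C[:3,:3]=np.array(s["R"]).T; C[:3,3]=-np.array(s["R"]).T@np.array(s["t"])
    s["C"]=C
    if save: cv2.imwrite("pics/"+save,s["frame"][:,:,::-1])
    return s
def cloud(s):
    f,cx,cy=K(s); z=s["z_map"]; v,u=np.mgrid[:z.shape[0],:z.shape[1]]
    P=np.stack([(u-cx)/f*z,(v-cy)/f*z,z],-1)@s["C"][:3,:3].T+s["C"][:3,3]; P[z==0]=np.nan; return P
def ray(s,u,v):
    f,cx,cy=K(s); d=s["C"][:3,:3]@np.array([(u-cx)/f,(v-cy)/f,1]); return s["C"][:3,3],d
def tri(a,b):
    A=0;y=0
    for o,d in (a,b):
        d=d/np.linalg.norm(d); M=np.eye(3)-np.outer(d,d); A=A+M; y=y+M@o
    return np.linalg.solve(A,y)
def onz(r,z): return r[0]+r[1]*(z-r[0][2])/r[1][2]
def proj(s,X):
    f,cx,cy=K(s); c=s["C"][:3,:3].T@(np.array(X)-s["C"][:3,3]); return c[0]/c[2]*f+cx,c[1]/c[2]*f+cy
E
python3 - <<'E'
from h import *
print(ctrl.get_obs())
a=snap("side","s0.png");b=snap("top","t0.png")
for s in(a,b):print(s["C"].round(3),s["fovy"],s["cx"],s["cy"])
E
```

```text
drive.py
pics
plant.py
{'clock': 0.0, 'joint_pos': array([-5.25345144e+01,  2.05922060e+01,  6.33291336e-01, -1.96987361e-02,
       -7.01360236e+01, -1.65057935e+01]), 'qvel': array([ 0.05754827,  0.00504341, -0.01966584,  0.0110673 , -0.0037887 ,
       -0.07962262]), 'tau': array([-3.81296617e-03, -5.82713270e+01,  2.93045175e+01,  6.99667767e+00,
        6.91859706e-03, -1.54348954e-04]), 'tool_pos': array([ 0.2412557 , -0.62992888,  0.25061162]), 'orientation': array([ 1.79903713e+02, -9.22083655e-03, -1.59047009e+02]), 'force': array([-0.33079484,  0.38220861,  0.28545771]), 'moment': array([ 0.02863021, -0.01131495, -0.01929566]), 'gripper_force': 0.0, 'opening': 0.08755447370803922}
[[-1.    -0.005  0.024  0.492]
 [-0.023  0.51  -0.86   0.865]
 [-0.008 -0.86  -0.51   0.716]
 [ 0.     0.     0.     1.   ]] 48.629779994638675 269.3745758081875 212.41551905459013
[[ 0.021 -0.996  0.081  0.406]
 [-1.    -0.021  0.002 -0.092]
 [-0.    -0.081 -0.997  1.668]
 [ 0.     0.     0.     1.   ]] 43.730416371689486 277.7347933655093 205.30823594601978
```

View pics/s0.png

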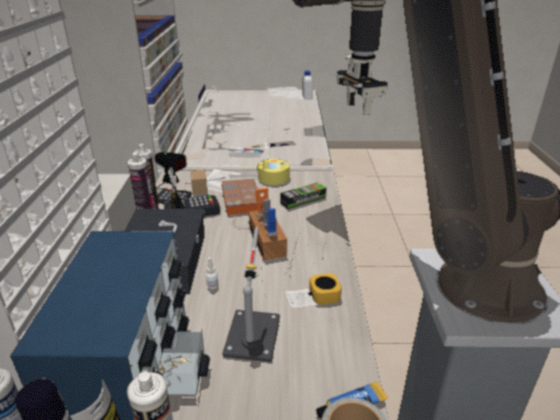

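View pics/t0.png

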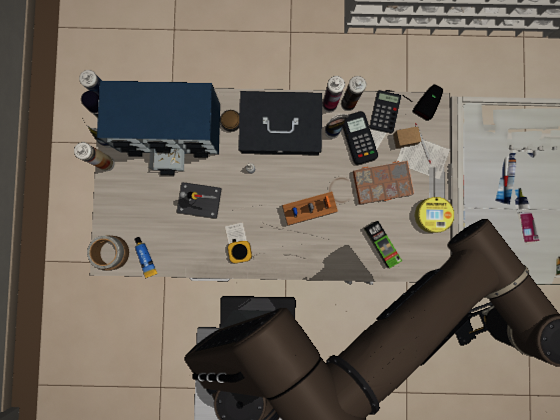

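The side view shows the stand at about (250,320) with its peg rising away from the camera, and the holder at (268,235). In the top view the stand is at (200,200) with its peg pointing right (-y), the holder is at (308,208), the tape measure at (239,250) and the bottle at (248,168).

Run:
```python
import cv2,numpy as np
from h import *
a=cv2.imread("pics/s0.png")[180:370,200:350];b=cv2.imread("pics/t0.png")[165:235,170:350]
a=cv2.resize(a,None,fx=3,fy=3,interpolation=2);b=cv2.resize(b,(800,311),interpolation=2)
cv2.imwrite("pics/c0.png",np.vstack([a[:585,:],])); cv2.imwrite("pics/c1.png",b)
s=snap("top");P=cloud(s)
m=(P[...,2]>.045)&(P[...,0]>.2)&(P[...,0]<.8)
for (u0,u1,v0,v1) in [(275,345,190,230),(175,225,180,220)]:
    q=P[v0:v1,u0:u1];w=q[...,2]
    print("z range",np.nanmin(w),np.nanmax(w))
    for lo,hi in[(.005,.03),(.045,.06),(.07,.125),(.125,.3)]:
        k=(w>lo)&(w<hi); 
        if k.sum():
            v,u=np.nonzero(k); c,sz,an=cv2.minAreaRect(q[k][:,:2].astype(np.float32)); print(lo,hi,k.sum(),c,sz,an,'pix',u.min()+u0,u.max()+u0,v.min()+v0,v.max()+v0)
```

```text
z range -0.012071700032678656 0.14692264920256082
0.005 0.03 185 (0.5301547050476074, -0.18999123573303223) (0.12476139515638351, 0.2195192277431488) 1.2610164880752563 pix 275 344 190 229
0.045 0.06 826 (0.5317124128341675, -0.1872285157442093) (0.06445600092411041, 0.16042442619800568) 16.439971923828125 pix 282 337 192 224
0.07 0.125 43 (0.5305297374725342, -0.18383917212486267) (0.02652500756084919, 0.10279852896928787) 15.17306900024414 pix 293 327 198 215
0.125 0.3 73 (0.5359563231468201, -0.18601369857788086) (0.033805496990680695, 0.10826516151428223) 11.137767791748047 pix 293 330 196 213
z range -0.012300591549279982 0.22102801101604985
0.005 0.03 1138 (0.5549259781837463, 0.16119688749313354) (0.1250736117362976, 0.15740686655044556) 1.2127257585525513 pix 175 224 180 219
0.045 0.06 1 (0.5485200881958008, 0.19024668633937836) (0.0, 0.0) 0.0 pix 188 188 200 200
0.07 0.125 7 (0.5493097901344299, 0.18766620755195618) (0.0016710160998627543, 0.006730810273438692) 26.880739212036133 pix 184 187 197 199
0.125 0.3 163 (0.5488626956939697, 0.14155828952789307) (0.11189897358417511, 0.024056240916252136) 86.94679260253906 pix 180 215 192 200
```

View pics/c0.png

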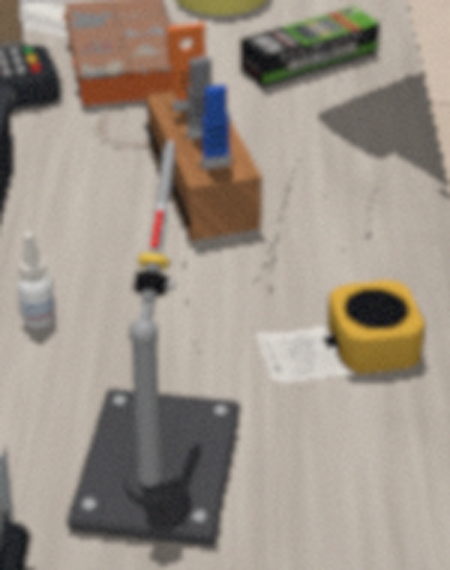

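View pics/c1.png

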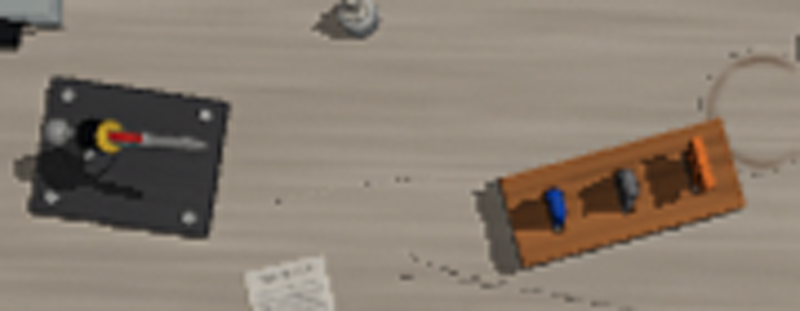

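The crops show the orange tool in the slot at the holder's -y end (crop 700,165), then grey (628,190) and blue (556,208). The peg tip is at (205,145), the red clip at (125,138), the yellow disc at (108,136) and the post ball at (60,130).

I'll compute the peg line and the shift to hover over the orange tool.

```bash
cat >> h.py <<'E'
def goal(p,yaw=None):
    "shift in tool axes (and turn) to TCP p, world yaw"
    T=pose(); d=T[:3,:3].T@(np.array(p)-T[:3,3]); y=ctrl.get_obs()["orientation"][2]
    t=None if yaw is None else -((yaw-y+180)%360-180)
    return d.round(4),t
def hsv(s): return cv2.cvtColor(s["frame"],cv2.COLOR_RGB2HSV)
E
python3 - <<'E'
from h import *
s=snap("top");P=cloud(s);H=hsv(s)
q=P[175:225,170:230];h=H[175:225,170:230]
k=(q[...,2]>.16)
d=q[k];d=d[np.argsort(d[:,1])]
print(d[:3],d[-3:]); 
k=k&(q[...,1]<.15); d=q[k]; print(np.polyfit(d[:,1],d[:,0],1),np.polyfit(d[:,1],d[:,2],1),d[:,1].min(),d[:,1].max())
# orange
q=P[185:235,275:350];h=H[185:235,275:350]
k=(h[...,0]<14)&(h[...,1]>190)&(q[...,2]>.1); d=q[k]; print(k.sum(),d.mean(0),d.min(0),d.max(0))
print(np.array(eyes.snapshot("wrist")["T_tool_cam"]).round(3))
print(goal([.546,-.235,.27],-73.6))
E
```

```text
[[0.54331347 0.08557977 0.22147592]
 [0.54088294 0.08596639 0.21762048]
 [0.54054827 0.08837972 0.22059862]] [[0.54682981 0.17301024 0.16655178]
 [0.55554185 0.17335741 0.16630769]
 [0.55248273 0.17595394 0.16734872]]
[0.14337382 0.52965846] [-0.70715259  0.28341538] 0.08557976897485389 0.1499874226794735
42 [ 0.54496833 -0.23400497  0.13032868] [ 0.52889977 -0.24232356  0.10370552] [ 0.56107451 -0.22837918  0.14775577]
[[ 0.    -0.951 -0.31   0.084]
 [ 1.     0.     0.001 -0.   ]
 [-0.001 -0.31   0.951 -0.133]
 [ 0.     0.     0.     1.   ]]
(array([-0.4258,  0.2601, -0.0187]), np.float64(-85.44396684242002))
```

```bash
python3 drive.py '{"tx": [-0.05,-0.1,-0.16,-0.21,-0.27,-0.32,-0.38,-0.426],"ty": [0.03,0.06,0.09,0.12,0.16,0.19,0.23,0.26],"tz": [-0.03,-0.05,-0.06,-0.06,-0.06,-0.06,-0.06,-0.06],"turn": [-10.7,-21.4,-32,-42.7,-53.4,-64,-74.7,-85.4],"aperture": [0.088,0.088,0.088,0.088,0.088,0.088,0.088,0.088]}'
python3 drive.py '{"tx": [0,0],"ty": [0,0],"tz": [0,0],"turn": [0,0],"aperture": [0.088,0.088]}'
python3 - <<'E'
from h import *
print(pose()[:3,3],goal([.546,-.235,.31],-73.6))
s=snap("wrist","w0.png")
P=cloud(s);H=hsv(s); k=(H[...,0]<14)&(H[...,1]>190)&(P[...,2]>.1)&(P[...,2]<.16)
v,u=np.nonzero(k);print(k.sum(),u.min(),u.max(),v.min(),v.max(),P[k].mean(0))
E
```

```text
clock: 1.25
tool_pos: [0.5409, -0.2419, 0.3118]
orientation: [-180.0, -0.0, -73.3]
force: [1.0, -0.8, -0.1]
opening: 0.0877
gripper_force: 0.0
clock: 1.5
tool_pos: [0.54, -0.2434, 0.3114]
orientation: [180.0, 0.0, -73.6]
force: [-0.2, -0.8, -0.3]
opening: 0.087
gripper_force: 0.0
[ 0.54004062 -0.24336866  0.31139622] (array([-0.0063, -0.0081,  0.0014]), np.float64(-0.02444321762621371))
449 1 289 58 201 [ 0.57463715 -0.23931273  0.12159159]
```

View pics/w0.png

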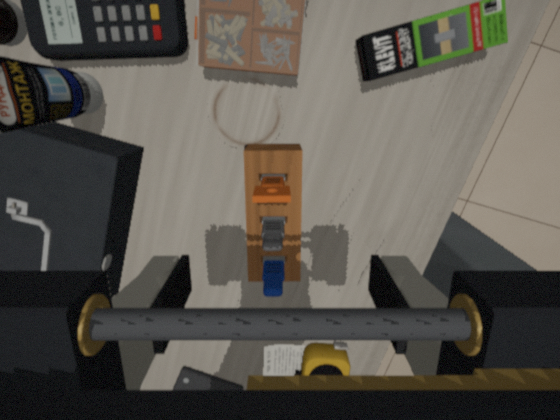

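The wrist view shows the orange top edge at about (272,196) with its -y face above it, grey at (272,232) and blue at (273,278). The holder spans rows 145–282 and is aligned with the gripper.

Run:
```python
from h import *
s=snap("wrist");P=cloud(s);H=hsv(s)
q=P[165:210,245:300];h=H[165:210,245:300]
k=(h[...,0]<12)&(h[...,1]>190)&(q[...,2]>.07); 
v,u=np.nonzero(k)
print(u.min()+245,u.max()+245,v.min()+165,v.max()+165)
T=pose()
L=(q[k]-T[:3,3])@T[:3,:3]  # tool coords
z=q[k][:,2]
t=z>np.percentile(z,97)-.004
print("top z",np.percentile(z,[90,97]),"top in tool",L[t].mean(0),L[t].min(0),L[t].max(0),'world',q[k][t].mean(0), t.sum())
for lo in np.arange(.07,.14,.01):
    m=(z>lo)&(z<=lo+.01)
    if m.sum()>3: print(lo.round(3),m.sum(),L[m].mean(0).round(4),np.ptp(L[m],axis=0).round(4))
# two-view triangulation of the top's centre: top edge pixels
vt=v[t]+165;ut=u[t]+245; b=snap("top");B=cloud(b);HB=hsv(b)
kb=(HB[...,0]<14)&(HB[...,1]>190)&(B[...,2]>.125)&(B[...,2]<.155);kb[:185]=0;kb[235:]=0;kb[:,:315]=0;kb[:,345:]=0
vb,ub=np.nonzero(kb); print(vb.mean(),ub.mean())
print("tri",tri(ray(s,ut.mean(),vt.mean()),ray(b,ub.mean(),vb.mean())))
# holder top from wrist
k=(P[...,2]>.05)&(P[...,2]<.06); k[:, :240]=0;k[:,310:]=0;k[290:]=0
c,sz,an=cv2.minAreaRect(P[k][:,:2].astype(np.float32));print("holder",c,sz,an,P[k][:,2].mean())
```

```text
254 286 179 195
top z [0.12884488 0.1319381 ] top in tool [-0.00502587 -0.01075115  0.18101413] [-0.00519262 -0.0239197   0.17892908] [-0.00471815  0.00339985  0.18288121] world [ 0.54837663 -0.23661022  0.13059933] 5
0.07 6 [-0.0039 -0.0098  0.2336] [0.0007 0.0105 0.0039]
0.1 7 [-0.0049 -0.0104  0.2061] [0.001  0.0222 0.0058]
0.11 11 [-0.005  -0.0042  0.1967] [0.0007 0.0257 0.0082]
0.12 5 [-0.0049 -0.0079  0.1847] [0.0006 0.0237 0.0058]
203.9375 328.0625
tri [ 0.543505   -0.23628362  0.12344473]
holder (0.5310236811637878, -0.18617811799049377) (0.06413058191537857, 0.16108961403369904) 16.62717056274414 0.054635028317340455
```

Run:
```python
from h import *
s=snap("wrist");P=cloud(s);T=pose()
q=P[160:212,240:305]; k=(q[...,2]>.075)&(q[...,2]<.18); L=(q-T[:3,3])@T[:3,:3]
v,u=np.nonzero(k); print(u.min()+240,u.max()+240,v.min()+160,v.max()+160)
z=q[...,2]
for lo in np.arange(.075,.16,.01):
    m=k&(z>lo)&(z<=lo+.01)
    if m.sum()>3: a=L[m]; print(lo.round(3),m.sum(),a.min(0).round(4),a.max(0).round(4),np.median(a,axis=0).round(4))
t=k&(z>.133); vt,ut=np.nonzero(t)
print("top pix",ut.min()+240,ut.max()+240,vt.min()+160,vt.max()+160, "world",q[t].mean(0))
b=snap("top");B=cloud(b);kb=(B[...,2]>.133)&(B[...,2]<.16);kb[:185]=0;kb[235:]=0;kb[:,:318]=0;kb[:,345:]=0
vb,ub=np.nonzero(kb);print(kb.sum(),vb.mean(),ub.mean(),B[kb].mean(0)); print("tri",tri(ray(s,(ut.min()+ut.max())/2+240,vt.mean()+160),ray(b,ub.mean(),vb.mean())))
```

```text
251 289 180 203
0.075 46 [-0.0073 -0.0197  0.2282] [-0.0039  0.0032  0.2354] [-0.0045 -0.0087  0.231 ]
0.085 65 [-0.0073 -0.0205  0.2167] [-0.0036  0.0032  0.2264] [-0.0044 -0.0089  0.2213]
0.095 83 [-0.0058 -0.0256  0.2069] [-0.0039  0.0079  0.2166] [-0.0048 -0.0087  0.2094]
0.105 126 [-0.0086 -0.0257  0.1967] [-0.0049  0.0078  0.2063] [-0.0054 -0.0086  0.2007]
0.115 79 [-0.0077 -0.0254  0.1867] [-0.0047  0.0076  0.1966] [-0.0053 -0.0123  0.1915]
0.125 113 [-0.0058 -0.0256  0.1767] [-0.0048  0.0081  0.1866] [-0.0052 -0.009   0.181 ]
0.135 274 [-0.0111 -0.0259  0.1719] [-0.0046  0.008   0.1766] [-0.0079 -0.0085  0.1741]
top pix 251 289 196 203 world [ 0.54556992 -0.23498863  0.13725141]
14 203.92857142857142 328.0 [ 0.53765249 -0.23623636  0.13905666]
tri [ 0.54188441 -0.23535131  0.13384699]
```

```bash
python3 drive.py '{"tx": [-0.008,-0.008,-0.008,-0.008,-0.008,-0.008,-0.008],"ty": [-0.009,-0.009,-0.009,-0.009,-0.009,-0.009,-0.009],"tz": [0.03,0.075,0.12,0.16,0.18,0.185,0.185],"turn": [0,0,0,0,0,0,0],"aperture": [0.07,0.07,0.07,0.07,0.07,0.07,0.07]}'
python3 drive.py '{"tx": [0,0,0,0,0,0],"ty": [0,0,0,0,0,0],"tz": [0,0,0,0,0,0],"turn": [0,0,0,0,0,0],"aperture": [0.03,0.03,0.03,0.03,0.03,0.03]}'
```

```text
clock: 2.62
tool_pos: [0.5466, -0.2341, 0.1271]
orientation: [-180.0, -0.0, -73.7]
force: [0.6, -0.4, 0.7]
opening: 0.0701
gripper_force: 0.0
clock: 3.38
tool_pos: [0.5466, -0.2336, 0.1267]
orientation: [-180.0, -0.0, -73.6]
force: [-0.3, 0.3, 1.2]
opening: 0.0338
gripper_force: 30.0
```

```bash
python3 drive.py '{"tx": [0,0,0,0,0.025,0.046,0.046,0.046],"ty": [0,0,0,0,0,0,0,0],"tz": [-0.01,-0.03,-0.055,-0.07,-0.07,-0.07,-0.045,-0.024],"turn": [0,0,0,0,0,0,0,0],"aperture": [0.03,0.03,0.03,0.03,0.03,0.03,0.03,0.03]}'
python3 drive.py '{"tx": [0,0],"ty": [0,0],"tz": [0,0],"turn": [0,0],"aperture": [0.03,0.03]}'
python3 - <<'E'
from h import *
s=snap("side","s1.png");snap("wrist","w1.png");print(goal([.5466+.046*.282,-.2336-.046*.959,.151]))
a=cv2.imread("pics/s1.png")[150:280,210:340];a=cv2.resize(a,(500,500),interpolation=2);cv2.imwrite("pics/c2.png",a)
E
```

```text
clock: 4.38
tool_pos: [0.559, -0.2784, 0.1492]
orientation: [179.9, 0.0, -73.7]
force: [0.2, -0.7, 0.0]
opening: 0.0339
gripper_force: 30.0
clock: 4.62
tool_pos: [0.5597, -0.2781, 0.1511]
orientation: [-180.0, -0.0, -73.6]
force: [-0.2, 1.0, 0.1]
opening: 0.0336
gripper_force: 30.0
(array([-0.0003,  0.0003,  0.0006]), None)
```

View pics/c2.png

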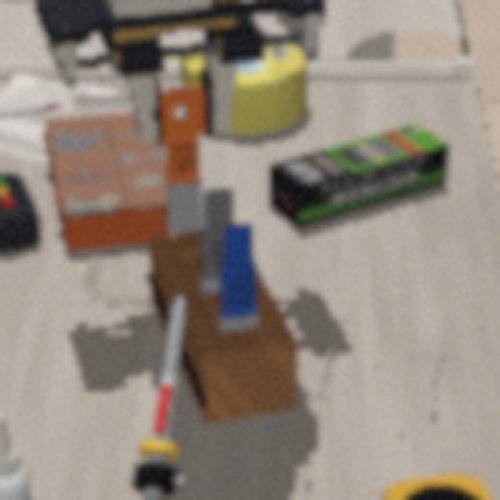

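The crop shows the orange tool upright in the fingers beyond the holder's far end, with the eye at (180,112) and grey and blue still in their slots. Next I'll pivot it on the end face.

```bash
python3 drive.py '{"tx": [-0.01,-0.018,-0.026,-0.034],"ty": [0,0,0,0],"tz": [0,0,0,0],"turn": [0,0,0,0],"aperture": [0.03,0.03,0.03,0.03]}'
python3 drive.py '{"tx": [-0.006,-0.012,-0.018,-0.024],"ty": [0,0,0,0],"tz": [0,0,0,0],"turn": [0,0,0,0],"aperture": [0.03,0.03,0.03,0.03]}'
python3 - <<'E'
from h import *
s=snap("side","s2.png");snap("wrist","w2.png")
a=cv2.imread("pics/s2.png")[150:280,210:340];a=cv2.resize(a,(500,500),interpolation=2);b=cv2.imread("pics/w2.png")[0:380,150:410];b=cv2.resize(b,(300,500))
cv2.imwrite("pics/c3.png",np.hstack([a,b]))
E
```

```text
clock: 5.22
tool_pos: [0.5499, -0.2448, 0.1508]
orientation: [-180.0, -0.0, -73.6]
force: [1.9, -4.1, -0.5]
opening: 0.0333
gripper_force: 30.0
clock: 5.72
tool_pos: [0.543, -0.2217, 0.1506]
orientation: [-180.0, -0.0, -73.6]
force: [0.6, -3.8, 0.5]
opening: 0.034
gripper_force: 30.0
```

View pics/c3.png

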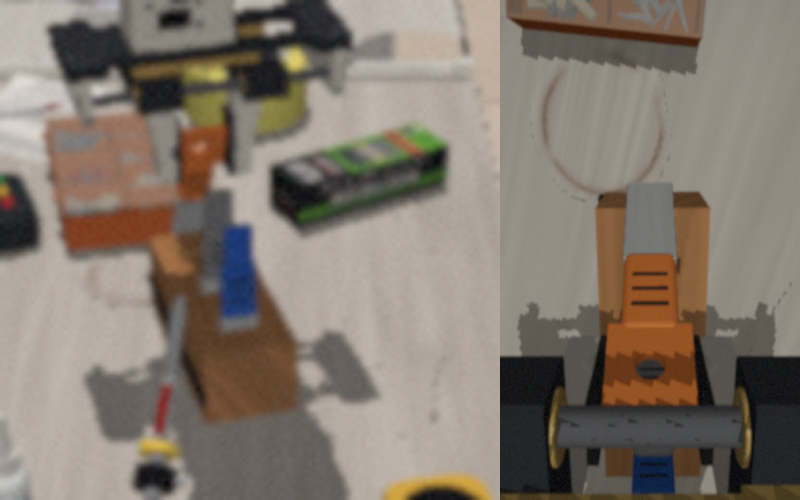

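It pivots nicely at 4 N: the wrist view now shows the leaning tool's face, blade end up-image at (650,185) and the eye at (650,368). I'll push on and measure the lean from depth.

```bash
python3 drive.py '{"tx": [-0.006,-0.012,-0.018,-0.018],"ty": [0,0,0,0],"tz": [0,0,0,0],"turn": [0,0,0,0],"aperture": [0.03,0.03,0.03,0.03]}'
cat >> h.py <<'E'
def tilt(s):
    "held tool: face points in tool frame; lean from vertical in xz, eye line"
    P=cloud(s);T=pose();L=(P-T[:3,3])@T[:3,:3];H=hsv(s)
    k=(H[...,0]<14)&(H[...,1]>150)&(abs(L[...,1])<.02)&(L[...,0]<.12)&(L[...,0]>-.02)&(L[...,2]>-.01)&(L[...,2]<.12)
    a=L[k]; sh=a[a[:,2]>.03]
    p=np.polyfit(sh[:,2],sh[:,0],1); r=sh[:,0]-np.polyval(p,sh[:,2]); g=abs(r)<.004; p=np.polyfit(sh[g,2],sh[g,0],1)
    return np.degrees(np.arctan(p[0])),p,a[:,1].min(),a[:,1].max(),g.sum()
E
python3 - <<'E'
from h import *
print(tilt(snap("wrist")))
E
```

```text
clock: 6.32
tool_pos: [0.5377, -0.2042, 0.1507]
orientation: [180.0, 0.0, -73.6]
force: [0.7, -0.6, 1.8]
opening: 0.0333
gripper_force: 30.0
(np.float64(28.301129337255816), array([0.53846995, 0.0107232 ]), np.float64(-0.019422859153941333), np.float64(0.01988365015077346), np.int64(836))
```

```bash
python3 drive.py '{"tx": [0,0,-0.02,-0.065,-0.115,-0.165,-0.205,-0.225],"ty": [0,0,-0.006,-0.02,-0.034,-0.05,-0.06,-0.066],"tz": [-0.04,-0.08,-0.115,-0.115,-0.115,-0.115,-0.115,-0.115],"turn": [0,0,3,9,15,20,24.5,24.5],"aperture": [0.03,0.03,0.03,0.03,0.03,0.03,0.03,0.03]}'
python3 drive.py '{"tx": [0,0],"ty": [0,0],"tz": [0,0],"turn": [0,0],"aperture": [0.03,0.03]}'
python3 - <<'E'
from h import *
w=snap("wrist","w3.png");print(tilt(w))
s=snap("side","s3.png");t=snap("top","t3.png")
a=cv2.imread("pics/s3.png")[170:330,190:340];a=cv2.resize(a,(470,500),interpolation=2);b=cv2.resize(cv2.imread("pics/w3.png")[:,140:440],(330,500))
cv2.imwrite("pics/c4.png",np.hstack([a,b]))
# peg from top view
P=cloud(t);q=P[175:225,170:235];k=(q[...,2]>.19)&(q[...,2]<.225)&(q[...,1]<.15)&(q[...,1]>.075);d=q[k]
print(k.sum(),np.polyfit(d[:,1],d[:,0],1),d.min(0),d.max(0))
# peg from side view cloud: near peg axis
P=cloud(s);k=(P[...,2]>.17)&(P[...,2]<.24)&(P[...,1]>.075)&(P[...,1]<.15)&(abs(P[...,0]-.545)<.02);d=P[k];v,u=np.nonzero(k)
print(k.sum(),np.polyfit(d[:,1],d[:,0],1),np.polyfit(d[:,1],d[:,2],1),d.min(0),d.max(0),u[v==v.min()],v.min())
E
```

```text
clock: 7.38
tool_pos: [0.5371, 0.032, 0.2652]
orientation: [179.9, 0.0, -98.1]
force: [-0.3, -0.1, -1.0]
opening: 0.0334
gripper_force: 30.0
clock: 7.62
tool_pos: [0.5376, 0.0295, 0.2653]
orientation: [180.0, -0.0, -98.1]
force: [-0.0, -0.2, -0.5]
opening: 0.0335
gripper_force: 30.0
(np.float64(30.990159424634644), array([0.60062689, 0.00684833]), np.float64(-0.018953085754542697), np.float64(0.01810012126718838), np.int64(1648))Traceback (most recent call last):
  File "<stdin>", line 8, in <module>
    raise TypeError("expected non-empty vector for x")
TypeError: expected non-empty vector for x
```

View pics/c4.png

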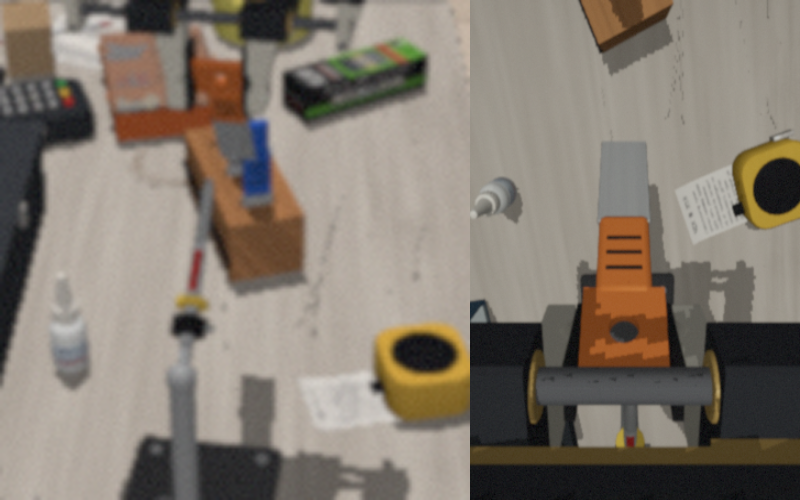

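The side crop shows the peg tip at (208,185), clear of the leaning tool. In the wrist crop the eye is at (624,330), the blade end points away from the post, and the peg is seen at (629,420) between the fingers.

Run:
```python
from h import *
w=snap("wrist");P=cloud(w);T=pose();L=(P-T[:3,3])@T[:3,:3];H=hsv(w)
o=((H[...,0]<16)&(H[...,1]>130)).astype(np.uint8)
r=np.s_[235:312,240:320]
# head plate face fit
k=(o[r]>0)&(abs(L[r][...,1])<.02)&(L[r][...,2]<.02)&(L[r][...,2]>-.012);a=L[r][k]
A=np.c_[a[:,1],a[:,2],np.ones(len(a))];c,*_=np.linalg.lstsq(A,a[:,0],rcond=None);g=abs(A@c-a[:,0])<.003;c,*_=np.linalg.lstsq(A[g],a[g,0],rcond=None)
print("face x=",c,np.degrees(np.arctan(c[1])),g.sum(),a.min(0),a.max(0))
# hole: dark pixels enclosed
cs,h=cv2.findContours(o[r].copy(),cv2.RETR_CCOMP,cv2.CHAIN_APPROX_NONE)
for i,cc in enumerate(cs):
    if h[0][i][3]>=0 and cv2.contourArea(cc)>60:
        (u,v),sz,an=cv2.fitEllipse(cc);u+=240;v+=235
        O,d=ray(w,u,v);O=T[:3,:3].T@(O-T[:3,3]);d=T[:3,:3].T@d
        t=(c[0]*O[1]+c[1]*O[2]+c[2]-O[0])/(d[0]-c[0]*d[1]-c[1]*d[2]);X=O+t*d
        n=np.array([1,-c[0],-c[1]]);n/=np.linalg.norm(n);print("hole px",u,v,sz,"face",X,"eye",X-n*.003, "world",T[:3,:3]@(X-n*.003)+T[:3,3])
s=snap("side");t=snap("top")
print("tip tri",tri(ray(s,256,227.7),ray(t,216.1,197.6)))
P=cloud(s)
q=P[225:275,245:262];k=(q[...,1]<.15)&(q[...,1]>.07)&(q[...,2]>.15)&(q[...,2]<.25);d=q[k]
if len(d): print(len(d),np.polyfit(d[:,1],d[:,0],1),np.polyfit(d[:,1],d[:,2],1),d.min(0),d.max(0))
P=cloud(t);q=P[190:205,195:222];print(q[...,2].round(3)[::2,::3],q[7,:,0].round(3),q[7,:,1].round(3))
```

```text
face x= [0.00363218 0.6076658  0.00584988] 31.285619213545257 4661 [ 0.00080486 -0.01878249 -0.00940613] [0.02045619 0.01778774 0.01999412]
hole px 279.47972106933594 278.4226989746094 (18.756681442260742, 26.055191040039062) face [ 0.00836715 -0.00063844  0.00414634] eye [ 0.00580339 -0.00062913  0.00570425] world [0.53762312 0.02314211 0.25977115]
tip tri [0.5417273  0.0830675  0.21649722]
147 [0.11190259 0.53062717] [-0.65158968  0.27660768] [0.53851678 0.08671029 0.17607583] [0.55127427 0.14980222 0.2212907 ]
[[0.68  0.68  0.683 0.682 0.68  0.684 0.683 0.684 0.684]
 [0.665 0.683 0.679 0.684 0.682 0.682 0.683 0.684 0.683]
 [0.666 0.678 0.68  0.68  0.681 0.681 0.682 0.683 0.681]
 [0.661 0.662 0.677 0.679 0.681 0.681 0.683 0.682 0.685]
 [0.662 0.66  0.657 0.678 0.679 0.676 0.68  0.681 0.679]
 [0.659 0.656 0.656 0.656 0.677 0.678 0.679 0.679 0.678]
 [0.658 0.653 0.652 0.651 0.653 0.663 0.678 0.681 0.68 ]
 [0.656 0.651 0.65  0.649 0.646 0.645 0.643 0.639 0.637]] [0.501 0.501 0.501 0.501 0.501 0.501 0.499 0.5   0.499 0.499 0.499 0.5
 0.5   0.499 0.499 0.499 0.499 0.499 0.5   0.5   0.5   0.5   0.5   0.5
 0.5   0.5   0.5  ] [0.07  0.068 0.067 0.065 0.063 0.061 0.056 0.054 0.052 0.05  0.048 0.047
 0.045 0.042 0.04  0.039 0.037 0.035 0.033 0.031 0.03  0.027 0.026 0.024
 0.022 0.02  0.018]
```

```bash
python3 drive.py '{"tx": [-0.015,-0.035,-0.0495,-0.0495,-0.0495],"ty": [0.005,0.005,0.005,0.005,0.005],"tz": [0.012,0.023,0.033,0.033,0.033],"turn": [0,0,0,0,0],"aperture": [0.03,0.03,0.03,0.03,0.03]}'
cat > look.py <<'E'
import sys
from h import *
n=sys.argv[1]
e=np.array([.0058,-.0006,.0057]);T=pose();E=T[:3,:3]@e+T[:3,3];tip=np.array([.5415,.085,.218]);u=np.array([-.116,-.811,.574]);u/=np.linalg.norm(u)
d=E-tip;print("eye",E.round(4),"along peg from tip",d@u,"off",(d-(d@u)*u).round(4))
s=snap("side","s%s.png"%n);t=snap("top","t%s.png"%n);w=snap("wrist","w%s.png"%n)
a=cv2.resize(s["frame"][195:275,225:295],(520,594),interpolation=2)
for X,c in((E,(0,255,0)),(tip,(0,0,255))):
    p=proj(s,X);print(p,proj(w,X),proj(t,X));cv2.circle(a,(int((p[0]-225)*7.43),int((p[1]-195)*7.43)),3,c,-1)
b=cv2.resize(w["frame"][230:420,225:325],(280,594))
cv2.imwrite("pics/c%s.png"%n,np.hstack([a,b])[:,:,::-1])
E
python3 look.py 5
```

```text
clock: 8.55
tool_pos: [0.5401, 0.0798, 0.2324]
orientation: [180.0, -0.0, -98.1]
force: [-0.1, -0.2, -0.8]
opening: 0.0333
gripper_force: 30.0
eye [0.5398 0.074  0.2267] along peg from tip 0.014159148162972207 off [-0.      0.0004  0.0006]
(np.float64(256.82764717659114), np.float64(220.9313169231845)) (np.float64(279.94273282674527), np.float64(282.08883167802065)) (np.float64(218.93495449018448), np.float64(198.1559587376524))
(np.float64(255.82955746935295), np.float64(227.56796897754296)) (np.float64(279.6969525157731), np.float64(293.7884973213054)) (np.float64(215.33750647134715), np.float64(197.7736447642157))
```

View pics/c5.png

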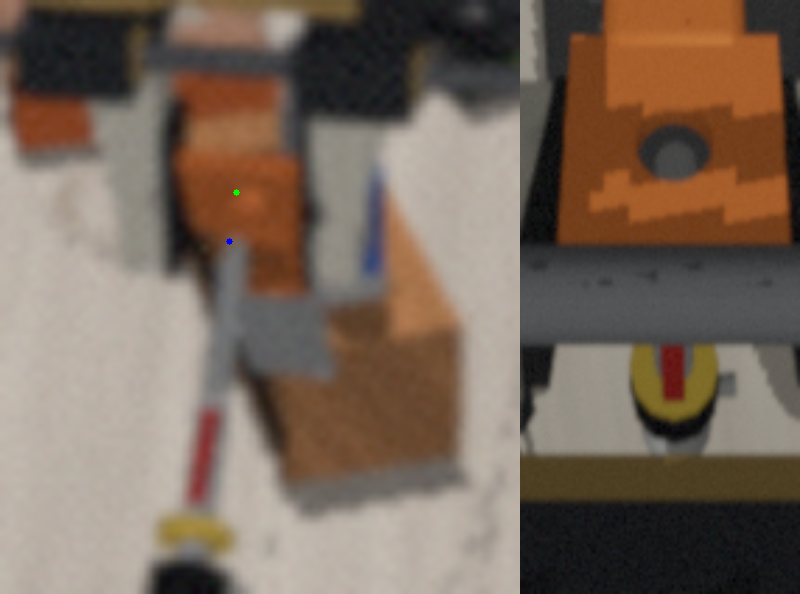

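The side crop shows the plate centred at about (241,220) and the peg tip at (232,240), within a pixel of alignment. In the wrist crop the peg tip shows grey through the eye at (673,158), so it is laterally centred. I'll thread by feel from here.

```bash
python3 drive.py '{"tx": [-0.004,-0.008,-0.012,-0.012],"ty": [0,0,0,0],"tz": [0.003,0.006,0.0085,0.0085],"turn": [0,0,0,0],"aperture": [0.03,0.03,0.03,0.03]}'; python3 drive.py '{"tx": [-0.004,-0.008,-0.008],"ty": [0,0,0],"tz": [0.003,0.006,0.006],"turn": [0,0,0],"aperture": [0.03,0.03,0.03]}'
```

```text
clock: 9.2
tool_pos: [0.5416, 0.0916, 0.2237]
orientation: [180.0, -0.0, -98.1]
force: [0.0, -0.6, -0.4]
opening: 0.0338
gripper_force: 30.0
clock: 9.57
tool_pos: [0.5429, 0.0996, 0.2178]
orientation: [180.0, -0.0, -98.1]
force: [0.4, -0.5, -0.9]
opening: 0.033
gripper_force: 30.0
```

Run:
```python
from h import *
w=snap("wrist","w6.png");P=cloud(w);T=pose();L=(P-T[:3,3])@T[:3,:3];H=hsv(w)
tip=np.array([.5415,.085,.218]);print(proj(w,tip),T[:3,:3].T@(tip-T[:3,3]))
for v in range(262,302,3): print(v,[(tuple(w["frame"][v,u]//10),*(L[v,u]*1000).round(0)[[0,2]]) for u in (266,273,280,287,294)])
```

```text
(np.float64(279.46823704742525), np.float64(269.9281127534033)) [ 1.44613697e-02 -7.01231826e-04 -3.60463233e-05]
262 [((np.uint8(16), np.uint8(9), np.uint8(4)), np.float64(13.0), np.float64(11.0)), ((np.uint8(16), np.uint8(9), np.uint8(4)), np.float64(13.0), np.float64(11.0)), ((np.uint8(16), np.uint8(9), np.uint8(4)), np.float64(12.0), np.float64(12.0)), ((np.uint8(15), np.uint8(8), np.uint8(3)), np.float64(12.0), np.float64(12.0)), ((np.uint8(16), np.uint8(9), np.uint8(4)), np.float64(13.0), np.float64(11.0))]
265 [((np.uint8(15), np.uint8(8), np.uint8(3)), np.float64(12.0), np.float64(9.0)), ((np.uint8(13), np.uint8(7), np.uint8(3)), np.float64(12.0), np.float64(10.0)), ((np.uint8(11), np.uint8(5), np.uint8(2)), np.float64(11.0), np.float64(10.0)), ((np.uint8(12), np.uint8(6), np.uint8(2)), np.float64(11.0), np.float64(10.0)), ((np.uint8(16), np.uint8(9), np.uint8(3)), np.float64(12.0), np.float64(9.0))]
268 [((np.uint8(11), np.uint8(6), np.uint8(2)), np.float64(11.0), np.float64(9.0)), ((np.uint8(10), np.uint8(8), np.uint8(7)), np.float64(9.0), np.float64(11.0)), ((np.uint8(10),
[... 3917 characters left out ...]
 np.uint8(6), np.uint8(2)), np.float64(4.0), np.float64(-4.0)), ((np.uint8(11), np.uint8(6), np.uint8(2)), np.float64(4.0), np.float64(-4.0)), ((np.uint8(16), np.uint8(9), np.uint8(4)), np.float64(4.0), np.float64(-4.0)), ((np.uint8(16), np.uint8(9), np.uint8(4)), np.float64(4.0), np.float64(-4.0))]
301 [((np.uint8(11), np.uint8(6), np.uint8(2)), np.float64(2.0), np.float64(-4.0)), ((np.uint8(11), np.uint8(6), np.uint8(2)), np.float64(3.0), np.float64(-5.0)), ((np.uint8(11), np.uint8(6), np.uint8(2)), np.float64(3.0), np.float64(-4.0)), ((np.uint8(12), np.uint8(6), np.uint8(2)), np.float64(3.0), np.float64(-5.0)), ((np.uint8(11), np.uint8(6), np.uint8(2)), np.float64(3.0), np.float64(-5.0))]
```

The eye is over the peg, with peg pixels in columns 270–284 inside the hole's 269–291, about 1.5 mm towards tool -y. I'll centre it and slide on while feeling.

```bash
cat > st.py <<'E'
from h import *
T=pose();f=T[:3,:3].T@ctrl.get_obs()["force"];p=T[:3,:3].T@(T[:3,3]-np.array([.5415,.085,.218]))+np.array([.0058,-.0006,.0057])
c,s=np.cos(np.radians(35)),np.sin(np.radians(35))
print("peg z %.1f off-up %.1f off-y %.1f mm"%(85+1e3*(p[0]*c-p[2]*s),1e3*(-p[0]*s-p[2]*c),1e3*p[1]),"axial push F %.1f up %.1f y %.1f"%(f[0]*c-f[2]*s,-f[0]*s-f[2]*c,f[1]))
E
python3 drive.py '{"tx": [-0.004,-0.008,-0.008],"ty": [-0.0015,-0.0015,-0.0015],"tz": [0.0028,0.0056,0.0056],"turn": [0,0,0],"aperture": [0.03,0.03,0.03]}';python3 st.py; python3 drive.py '{"tx": [-0.004,-0.0082,-0.0082],"ty": [0,0,0],"tz": [0.0028,0.0057,0.0057],"turn": [0,0,0],"aperture": [0.03,0.03,0.03]}';python3 st.py
python3 - <<'E'
from h import *
w=snap("wrist","w7.png");f=w["frame"].astype(int)
for v in range(262,292,2):
    r=f[v,255:310]; print(v,''.join('#' if (p[0]-p[2]<25) else '.' for p in r))
E
```

```text
clock: 10.0
tool_pos: [0.5453, 0.1072, 0.2121]
orientation: [180.0, -0.0, -98.1]
force: [0.3, -0.2, -0.3]
opening: 0.0336
gripper_force: 30.0
peg z 64.7 off-up 0.0 off-y -1.2 mm axial push F -0.0 up -0.3 y -0.3
clock: 10.38
tool_pos: [0.5465, 0.1153, 0.2064]
orientation: [180.0, -0.0, -98.1]
force: [0.4, -0.3, -1.3]
opening: 0.0334
gripper_force: 30.0
peg z 54.7 off-up 0.1 off-y -1.2 mm axial push F -0.6 up -1.2 y -0.4
262 ................###################....................
264 ................###################....................
266 ................###################....................
268 ................###################....................
270 ................###################....................
272 ................###################....................
274 ...............#####################...................
276 ..............#######################..................
278 .............#########################.................
280 .............########################..................
282 ..............######################...................
284 ................##################.....................
286 ....................##########.........................
288 .......................................................
290 .......................................................
```

Centred now. I'll slide on in small steps.

```bash
R='s'; for i in 1; do python3 drive.py '{"tx": [-0.004,-0.0082,-0.0082],"ty": [0,0,0],"tz": [0.0028,0.0057,0.0057],"turn": [0,0,0],"aperture": [0.03,0.03,0.03]}' >/dev/null;python3 st.py; python3 drive.py '{"tx": [-0.002,-0.0041,-0.0041],"ty": [0,0,0],"tz": [0.0014,0.0029,0.0029],"turn": [0,0,0],"aperture": [0.03,0.03,0.03]}'>/dev/null;python3 st.py; python3 drive.py '{"tx": [-0.002,-0.0041,-0.0041],"ty": [0,0,0],"tz": [0.0014,0.0029,0.0029],"turn": [0,0,0],"aperture": [0.03,0.03,0.03]}'>/dev/null;python3 st.py; done
```

```text
peg z 44.7 off-up 0.2 off-y -1.3 mm axial push F -0.6 up -0.2 y -0.4
peg z 39.9 off-up 0.2 off-y -1.3 mm axial push F 0.1 up -0.2 y 0.8
peg z 34.7 off-up 0.6 off-y -1.4 mm axial push F -0.6 up 2.8 y 0.6
```

```bash
python3 drive.py '{"tx": [-0.001,-0.002,-0.002],"ty": [0,0,0],"tz": [0.0007,0.0014,0.0014],"turn": [0,0,0],"aperture": [0.03,0.03,0.03]}' >/dev/null;python3 st.py; python3 drive.py '{"tx": [-0.001,-0.002,-0.002],"ty": [0,0,0],"tz": [0.0007,0.0014,0.0014],"turn": [0,0,0],"aperture": [0.03,0.03,0.03]}'>/dev/null;python3 st.py; python3 drive.py '{"tx": [-0.001,-0.002,-0.002],"ty": [0,0,0],"tz": [0.0007,0.0014,0.0014],"turn": [0,0,0],"aperture": [0.03,0.03,0.03]}'>/dev/null;python3 st.py
```

```text
peg z 32.8 off-up 0.8 off-y -1.5 mm axial push F 3.7 up 4.9 y 3.5
peg z 30.4 off-up 0.9 off-y -1.5 mm axial push F 2.8 up 5.8 y 4.2
peg z 28.0 off-up 1.0 off-y -1.5 mm axial push F 3.8 up 7.8 y 2.6
```

```bash
python3 drive.py '{"tx": [-0.0013,-0.0023,-0.0023],"ty": [0.0005,0.0007,0.0007],"tz": [0.0006,0.0009,0.0009],"turn": [0,0,0],"aperture": [0.03,0.03,0.03]}' >/dev/null;python3 st.py; python3 drive.py '{"tx": [-0.001,-0.002,-0.002],"ty": [0,0,0],"tz": [0.0007,0.0014,0.0014],"turn": [0,0,0],"aperture": [0.03,0.03,0.03]}'>/dev/null;python3 st.py; python3 drive.py '{"tx": [-0.001,-0.002,-0.002],"ty": [0,0,0],"tz": [0.0007,0.0014,0.0014],"turn": [0,0,0],"aperture": [0.03,0.03,0.03]}'>/dev/null;python3 st.py
```

```text
peg z 25.4 off-up 1.4 off-y -0.9 mm axial push F 3.0 up 4.0 y 1.3
peg z 22.9 off-up 1.3 off-y -0.9 mm axial push F 2.1 up 5.2 y 2.4
peg z 20.4 off-up 1.2 off-y -0.9 mm axial push F 2.3 up 5.0 y 2.8
```

```bash
python3 drive.py '{"tx": [-0.001,-0.002,-0.002],"ty": [0.0003,0.0003,0.0003],"tz": [0.0007,0.0014,0.0014],"turn": [0,0,0],"aperture": [0.03,0.03,0.03]}' >/dev/null;python3 st.py; python3 drive.py '{"tx": [-0.001,-0.002,-0.002],"ty": [0,0,0],"tz": [0.0007,0.0014,0.0014],"turn": [0,0,0],"aperture": [0.03,0.03,0.03]}'>/dev/null;python3 st.py; python3 drive.py '{"tx": [-0.001,-0.001],"ty": [0,0],"tz": [0.0007,0.0007],"turn": [0,0],"aperture": [0.03,0.03]}'>/dev/null;python3 st.py
```

```text
peg z 18.0 off-up 1.3 off-y -0.7 mm axial push F 1.8 up 5.2 y 2.1
peg z 15.5 off-up 1.2 off-y -0.6 mm axial push F 1.2 up 5.5 y 1.5
peg z 14.3 off-up 1.1 off-y -0.6 mm axial push F 2.0 up 4.8 y 1.2
```

```bash
python3 drive.py '{"tx": [-0.001,-0.0016,-0.0016],"ty": [0,0,0],"tz": [0.0007,0.0011,0.0011],"turn": [0,0,0],"aperture": [0.03,0.03,0.03]}' >/dev/null;python3 st.py; python3 drive.py '{"tx": [-0.001,-0.0016,-0.0016],"ty": [0,0,0],"tz": [0.0007,0.0011,0.0011],"turn": [0,0,0],"aperture": [0.03,0.03,0.03]}'>/dev/null;python3 st.py; python3 drive.py '{"tx": [-0.001,-0.001],"ty": [0,0],"tz": [0.0007,0.0007],"turn": [0,0],"aperture": [0.03,0.03]}'>/dev/null;python3 st.py;  python3 drive.py '{"tx": [-0.001,-0.001],"ty": [0,0],"tz": [0.0007,0.0007],"turn": [0,0],"aperture": [0.03,0.03]}'>/dev/null;python3 st.py
```

```text
peg z 12.4 off-up 1.0 off-y -0.5 mm axial push F 1.8 up 4.7 y 0.8
peg z 10.4 off-up 0.9 off-y -0.5 mm axial push F 1.7 up 3.9 y 0.2
peg z 9.1 off-up 0.9 off-y -0.4 mm axial push F 2.3 up 4.3 y 0.6
peg z 7.9 off-up 0.9 off-y -0.4 mm axial push F 2.7 up 3.5 y 0.4
```

```bash
for i in 1; do python3 drive.py '{"tx": [-0.001,-0.001],"ty": [0,0],"tz": [0.0007,0.0007],"turn": [0,0],"aperture": [0.03,0.03]}'>/dev/null;python3 st.py; python3 drive.py '{"tx": [-0.001,-0.001],"ty": [0,0],"tz": [0.0007,0.0007],"turn": [0,0],"aperture": [0.03,0.03]}'>/dev/null;python3 st.py;  python3 drive.py '{"tx": [-0.001,-0.001],"ty": [0,0],"tz": [0.0007,0.0007],"turn": [0,0],"aperture": [0.03,0.03]}'>/dev/null;python3 st.py; done
```

```text
peg z 7.0 off-up 0.9 off-y -0.4 mm axial push F 3.7 up 3.8 y 1.0
peg z 6.0 off-up 0.9 off-y -0.4 mm axial push F 4.9 up 5.4 y 1.0
peg z 4.7 off-up 0.6 off-y -0.3 mm axial push F 2.7 up 2.7 y -1.1
```

```bash
python3 drive.py '{"tx": [0],"ty": [0],"tz": [0],"turn": [0],"aperture": [0.03]}'>/dev/null;python3 st.py; python3 drive.py '{"tx": [-0.0008,-0.0008],"ty": [0,0],"tz": [0.0006,0.0006],"turn": [0,0],"aperture": [0.03,0.03]}'>/dev/null;python3 st.py; python3 drive.py '{"tx": [0],"ty": [0],"tz": [0],"turn": [0],"aperture": [0.03]}'>/dev/null;python3 st.py
python3 - <<'E'
from h import *
s=snap("side");h=hsv(s);r=np.s_[225:300,225:275]
red=((h[...,0]<8)|(h[...,0]>172))&(h[...,1]>120)&(h[...,2]>60);yel=(h[...,0]>20)&(h[...,0]<32)&(h[...,1]>130)
for n,m in(("red",red),("yel",yel)):
    v,u=np.nonzero(m[r]);print(n,len(u),(u.min()+225,u.max()+225,v.min()+225,v.max()+225) if len(u) else 0)
E
```

```text
peg z 4.6 off-up 0.5 off-y -0.3 mm axial push F 4.0 up 1.1 y -0.9
peg z 3.6 off-up 0.6 off-y -0.3 mm axial push F 5.3 up 0.6 y -0.7
peg z 3.6 off-up 0.6 off-y -0.3 mm axial push F 6.0 up 1.2 y -0.1
red 16 (np.int64(250), np.int64(253), np.int64(253), np.int64(261))
yel 30 (np.int64(247), np.int64(255), np.int64(267), np.int64(270))
```

The upward clip force vanished at about peg z = 5 mm, so it has likely snapped in. I'll back off gently to test that the clip holds.

```bash
python3 drive.py '{"tx": [0.001,0.0016],"ty": [0,0],"tz": [-0.0007,-0.0011],"turn": [0,0],"aperture": [0.03,0.03]}'>/dev/null;python3 st.py; python3 drive.py '{"tx": [0.0008,0.0008],"ty": [0,0],"tz": [-0.0006,-0.0006],"turn": [0,0],"aperture": [0.03,0.03]}'>/dev/null;python3 st.py; python3 drive.py '{"tx": [0.0008,0.0008],"ty": [0,0],"tz": [-0.0006,-0.0006],"turn": [0,0],"aperture": [0.03,0.03]}'>/dev/null;python3 st.py
```

```text
peg z 4.9 off-up 0.6 off-y -0.3 mm axial push F 0.1 up -1.2 y -0.8
peg z 5.3 off-up 0.7 off-y -0.2 mm axial push F -5.6 up -2.9 y -1.5
peg z 5.7 off-up 0.7 off-y -0.1 mm axial push F -11.6 up -4.4 y -2.6
```

The clip holds against 11 N of pull. I'll relieve the load, open the fingers and rise straight up.

```bash
python3 drive.py '{"tx": [-0.0012,-0.0012],"ty": [0,0],"tz": [0.0008,0.0008],"turn": [0,0],"aperture": [0.03,0.03]}'>/dev/null;python3 st.py; python3 drive.py '{"tx": [0,0,0,0,0],"ty": [0,0,0,0,0],"tz": [0,0,0,0,0],"turn": [0,0,0,0,0],"aperture": [0.04,0.05,0.06,0.06,0.06]}'; python3 drive.py '{"tx": [0,0,0,0,0,0,0,0],"ty": [0,0,0,0,0,0,0,0],"tz": [-0.01,-0.03,-0.06,-0.1,-0.15,-0.2,-0.2,-0.2],"turn": [0,0,0,0,0,0,0,0],"aperture": [0.06,0.06,0.06,0.06,0.06,0.06,0.06,0.06]}'
python3 - <<'E'
from h import *
s=snap("side","s9.png");t=snap("top","t9.png")
a=cv2.resize(s["frame"][150:330,190:360],(496,525),interpolation=2);b=cv2.resize(t["frame"][160:280,170:410],(300,150));
o=np.zeros((525,800,3),np.uint8);o[:,:496]=a;o[:150,500:]=b
w=snap("wrist","w9.png");o[160:520,500:]=cv2.resize(w["frame"][:,130:430],(300,360));cv2.imwrite("pics/c9.png",o[:,:,::-1])
P=cloud(t);h=hsv(t);m=(h[...,0]<14)&(h[...,1]>170)&(P[...,2]>.03);m[:,:180]=0;m[:,235:]=0;d=P[m];print(len(d),d.min(0),d.max(0))
E
```

```text
peg z 5.4 off-up 0.9 off-y -0.2 mm axial push F -6.9 up -2.7 y -0.2
clock: 18.98
tool_pos: [0.5514, 0.1554, 0.1792]
orientation: [-180.0, -0.0, -98.1]
force: [0.8, -0.2, 0.1]
opening: 0.0597
gripper_force: 0.0
clock: 19.98
tool_pos: [0.5511, 0.1555, 0.3793]
orientation: [-180.0, 0.0, -98.1]
force: [-0.5, -0.3, -0.6]
opening: 0.0602
gripper_force: 0.0
169 [0.1693501  0.05694367 0.10482573] [0.70248463 0.16552598 0.77083403]
```

View pics/c9.png

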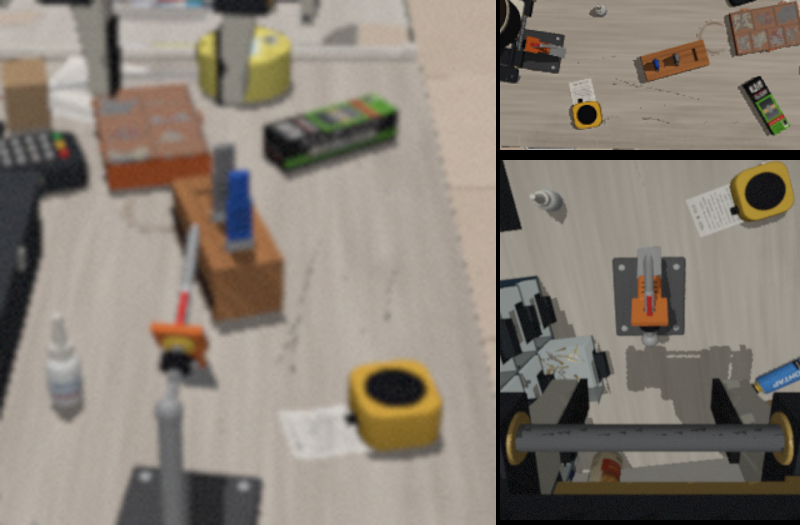

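The last picture shows the orange plate at (180,340) against the yellow disc, with the red clip at (184,308) sprung out in front of it. Grey and blue are in their slots, and the bottle, tape measure and carton are unmoved.

```bash
python3 drive.py '{"tx": [0,0,0,0],"ty": [0,0,0,0],"tz": [0,0,0,0],"turn": [0,0,0,0],"aperture": [0.06,0.06,0.06,0.06]}' && python3 -c "
from plant import ctrl, eyes
print(ctrl.close_job())"
```

```text
clock: 20.62
tool_pos: [0.5514, 0.1555, 0.379]
orientation: [180.0, -0.0, -98.1]
force: [0.2, 0.2, 0.9]
opening: 0.0601
gripper_force: 0.0
the job is handed in; nothing more can be done
None
```

The orange smoothing tool hangs by its eye on the peg, snapped in behind the red clip against the yellow disc (it held an 11.6 N test pull); nothing else looked disturbed in the last picture, and I handed the job in at 20.6 s.

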